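# Switch the ball loader to its other jar and charge it

### The arm

A 6-joint arm with a two-finger parallel gripper is mounted at the origin on the work surface. World frame = base frame: x ahead of the robot, y to its left, z up, the work surface at z = 0. Lengths are in m, angles in rad, forces in N, time in s.
With the tool pointing down it reaches from about 0.275 to 0.825 m from the base axis. Payload 4.9 kg.
Tool frame: the origin (TCP) lies on the centre line of the jaws, within the pads' length; the fingertips stand 11 mm ahead of it and the grasp point (between the pads) lies 8 mm behind it; z points along the fingers, y is the line along which they close (so a half turn about z gives the same grasp; the last joint's range is limited). The gripper opens to 85 mm and grips with 20 to 120 N. Pads are 22 mm wide; open, the fingers measure 114 mm over their backs; the gripper's body (76 mm by 85 mm) begins 54 mm behind the grasp point. The pads swing forward as they close: fully open they stand 13 mm farther back than shut.
Start: joints at [1.047, 0.326, -0.193, 1.052, 0, 1.437], TCP at [0.209, 0.509, 0.242] pointing down, gripper open.
Joint ranges: [-2.65, 2.65], [-0.97, 1.79], [-1.3, 1.35], [-1.93, 2.1], [-1.47, 1.37], [-3.14, 3.14]. Speed limits (rad/s): [2.57, 2.57, 3.14, 3.14, 3.14, 3.14].

### API

Orientations are given as a rotation vector (axis times angle).
In Python, from cell import bot gives the robot as it stands. Calls block until the motion is done:
- bot.move_pose(position, orientation): joint-space move of the TCP to a pose.
- bot.move_linear(position, speed=0.15, attitude=None, stop_force=None): straight line of the TCP; attitude=None keeps the orientation; speed is the mean speed in m/s. With stop_force (N) it stops when the force on the tool has changed by that much, and returns True; else False.
- bot.set_joints(angles): joint-space move.
- bot.ungrasp() and bot.grasp(force=None): open the fingers fully, or close them until they stop; force is the grip in N (None keeps the last).
- bot.wait(seconds).
- bot.ik(position, orientation): joint angles nearest the present ones, or None.
- bot.state(): the state.
- bot.read_camera(name): name is "side" or "top"; returns a dict with "pixels" (420x560x3 uint8, red, green, blue), "mtx" (3x3 intrinsics, pixels), "R" (3x3) and "t" (3): a world point X has camera coordinates R X + t. Camera axes: x right, y down, z forward; pixel columns grow to the right and rows downward; lengths in m; the calibration is good to about 2 mm. A picture is of the moment at which its call begins. There is no depth.
A pose or a line that the arm cannot do raises bot.PlanningError and nothing moves.
- bot.close_job(): hands the job in; it is judged then, once.
Trained networks look in a picture, given as the dict that the camera call returned (one of the last four; its "shot" number tells which), for a name from the list of things; names that differ only in an ending like _2 or _b are one class to them, and where a whole thing is asked for, a point or a joint stands for the part that bears it (a point fixed in the world has none). Each returns a list of dicts, best first, with "confidence" (0 to 1); they miss things now and then, are a little off and sometimes report something else, mostly with a low value. They report only what shows in the picture. A call takes as long as a camera call. They do not tell look-alikes from the thing itself.
- bot.look_for(picture, name): "extent" ([centre column, centre row, width, height] in pixels, round what is visible of it).
- bot.pinpoint(picture, name): "xy" ([column, row] in pixels: a listed point, or the origin of a listed thing).
The state is a dict: "t": time; "joint_pos": joint angles; "dq": joint speeds; "joint_torque": joint torques, N m; "position": TCP position; "ee_rot": TCP orientation; "ft_force": force on the tool from outside, world axes, zero at the start; "wrist_torque": the same for the moment, N m; "grip_width": finger opening in m; "grasp_force": force on a finger pad.
Only numpy, scipy, OpenCV 4.12 (cv2) and the standard library are available. Lean on these libraries where they do the work, as an engineer would, in place of code of your own. Each camera call takes 0.05 s, during which the arm holds its last target. There are 200 camera calls.

### The job

The grinding-ball loader is set to fill the jar on the side to which its seesaw gate leans. Push down the raised end of the gate so that it rocks over its pivot to the other side, then push the shutter fully open by its ear so that all four waiting balls run down the other chute into the other jar. Do not touch the balls, and leave the jars and everything else on the bench where they stand.

Things in the scene. Friction and masses are not known exactly. Their poses are not given: they have to be found in the camera images.
- feeder: Ball loader fixed to the bench: base plate 190 x 430 x 8 mm with feed track, seesaw gate and two chutes. Origin on the bench below the gate's pivot; z up; +x along the feed track, away from the robot (yaw within 0.3 rad); +y is its left. Track along y = 0, 28 mm wide, from x = 18 mm rising to a pan at x = 210 mm (200 mm high). Chutes start at y = +-45 mm and end over the jars at y = +-158 mm.
- gate (a joint): Seesaw gate angle, rad: a steel trough 120 mm long (along loader y), 32 mm wide, pivoting 115 mm above the bench about the loader's x. +0.25: left (+y) end fully down, balls go left; -0.25: right end down, balls go right. Top-heavy on a free pivot, it falls onto one of its two end stops and stays; under 1 N on a tab moves it. Starts on either stop.
- tab_left (a point): Centre of the top face of the left finger tab, a steel tab 30 x 30 mm, 3 mm thick, on the near (-x) side of the gate's left (+y) end, tilting with it. About 163 mm above the bench when that end is up, 141 mm when fully down; it swings 19 mm outward (along loader y) on the way down. Free space above and in front of it.
- tab_right (a point): The same for the right (-y) end of the gate.
- shutter (a joint): Travel in m of the slide shutter, a steel blade across the feed track at loader x = 50 mm that holds the balls back: 0 shut (start), 0.040 fully open. It slides along the loader's +y with about 1 N of friction and stays where it is left.
- shutter_ear (a point): Centre of the outer (-y) face of the shutter's ear, an upright steel plate 28 mm (along loader x) x 40 mm high, 4 mm thick, square to the loader's y, right of the track. Centre about 195 mm above the bench, top edge 215 mm. Push this face 40 mm along the loader's +y to open. Below it a guide shelf, top 170 mm above the bench; track walls and balls there are lower than 180 mm.
- ball0_center (a point): Centre of a steel grinding ball of 20 mm diameter, 33 g; the four wait in a row in the feed track behind the shutter
- ball1_center (a point): Centre of a steel grinding ball of 20 mm diameter, 33 g; the four wait in a row in the feed track behind the shutter
- ball2_center (a point): Centre of a steel grinding ball of 20 mm diameter, 33 g; the four wait in a row in the feed track behind the shutter
- ball3_center (a point): Centre of a steel grinding ball of 20 mm diameter, 33 g; the four wait in a row in the feed track behind the shutter
- jar_left_in (a point): Centre of the inner floor of the left jar (steel, open, 84 mm outer and 74 mm inner diameter, 65 mm high, rim 73 mm above the bench), loose on the base plate between four pins at the end of the left (+y) chute. Empty at the start.
- jar_right_in (a point): The same for the right jar, at the end of the right (-y) chute. Empty at the start.
- lid_a: Bystander: steel jar lid, 86 mm across, 26 mm high with its knob, origin under its centre. In front of the loader, left.
- lid_b: Bystander: a second such lid, in front of the loader, right.
- brush: Bystander: hand brush lying on the bench left of the loader.
- spatula: Bystander: spatula lying on the bench right of the loader.
- weighing_bottle: Bystander: glass weighing bottle, 42 mm across, 55 mm high, standing on the loader's base plate left of the feed track, origin under its centre.
- mortar: Bystander: white porcelain mortar, 90 mm across, 45 mm high, on the bench to the left.
- reagent_bottle: Bystander: white bottle, 64 mm across, 130 mm high, on the bench far left.
- beaker: Bystander: glass beaker, 60 mm across, 75 mm high, on the bench far right.
Things that resemble listed ones, but are neither listed nor needed, are in the scene too. Leave any red look-alike of the part that bears jar_left_in alone. Leave any brown look-alike of the part that bears jar_right_in alone.

How it is judged:
By the outcome, as a careful person would: the job done as asked, in the order asked, and still so for the second after the job is handed in, with the robot touching nothing.
It also fails if it takes over 42 s, if anything falls off the work surface, if the arm or the gripper's body presses on something with over 40 N, if the wrist force passes 120 N, or if a joint passes its speed limit or range.

## Working session

There is one attempt and no reset: what is moved stays moved. The work goes in short steps, each a Python script; the robot and the scene stay as the last script left them, time stands still between calls to the robot, and variables do not carry over. Pictures are saved under pics/ and viewed, at most 10 in all, crops included, and the job is handed in when it is done.

```bash
mkdir -p pics; ls; cat > h.py <<'E'
import numpy as np, cv2
from cell import bot
names=["tab_left","tab_right","shutter_ear","ball0_center","jar_left_in","jar_right_in","feeder","lid_a","weighing_bottle"]
def save(p,f): cv2.imwrite(f,p["pixels"][:,:,::-1])
def tri(pa,a,pb,b):
    P=[p["mtx"]@np.c_[p["R"],p["t"]] for p in (pa,pb)]
    X=cv2.triangulatePoints(P[0],P[1],np.float64(a).reshape(2,1),np.float64(b).reshape(2,1))[:,0]
    return X[:3]/X[3]
def proj(p,X):
    c=p["R"]@np.array(X)+np.ravel(p["t"]); c=p["mtx"]@c; return c[:2]/c[2]
E
python3 - <<'E'
from h import *
a=bot.read_camera("side"); b=bot.read_camera("top")
save(a,"pics/s0.png"); save(b,"pics/t0.png")
print(bot.state()["t"])
for n in names:
    A=bot.pinpoint(a,n);B=bot.pinpoint(b,n)
    print(n,[(np.round(d["xy"]),round(d["confidence"],2)) for d in A[:4]],[(np.round(d["xy"]),round(d["confidence"],2)) for d in B[:4]])
    if A and B: print("   ",[np.round(tri(a,u["xy"],b,v["xy"]),3) for u in A[:2] for v in B[:2]])
print(bot.state()["t"])
for p in(a,b): print(-p["R"].T@np.ravel(p["t"]))
E
```

```text
pics
0.1
tab_left [(array([267., 193.]), 0.62), (array([263., 276.]), 0.57), (array([319., 185.]), 0.32)] [(array([236., 226.]), 0.87), (array([248., 186.]), 0.69), (array([237., 168.]), 0.66)]
    [array([0.508, 0.105, 0.141]), array([0.546, 0.071, 0.19 ]), array([ 0.529,  0.154, -0.374]), array([ 0.582,  0.098, -0.266])]
tab_right [(array([277., 214.]), 0.93), (array([264., 277.]), 0.57), (array([306., 190.]), 0.34)] [(array([273., 220.]), 0.92), (array([316., 248.]), 0.55)]
    [array([0.522, 0.017, 0.143]), array([ 0.476, -0.078,  0.261]), array([ 0.52 ,  0.022, -0.18 ]), array([ 0.463, -0.092, -0.007])]
shutter_ear [(array([304., 200.]), 0.6), (array([275., 216.]), 0.4)] [(array([131., 174.]), 0.59)]
    [array([ 0.75 ,  0.526, -0.407]), array([ 0.698,  0.559, -0.515])]
ball0_center [] [(array([245., 187.]), 0.39), (array([241., 177.]), 0.16)]
jar_left_in [(array([219., 246.]), 0.92), (array([262., 186.]), 0.78)] [(array([266., 293.]), 0.68), (array([192., 230.]), 0.65)]
    [array([0.348, 0.041, 0.001]), array([ 0.445,  0.285, -0.311]), array([0.42 , 0.017, 0.285]), array([0.51
[... 231 characters left out ...]
  0.187, -0.749]), array([ 0.473, -0.209,  0.226]), array([ 0.7  ,  0.14 , -0.297])]
feeder [(array([281., 228.]), 0.68)] [(array([253., 223.]), 0.78), (array([132., 283.]), 0.72)]
    [array([0.538, 0.073, 0.004]), array([ 0.522,  0.582, -0.644])]
lid_a [(array([265., 277.]), 0.61), (array([233., 211.]), 0.59)] [(array([315., 249.]), 0.77), (array([211., 272.]), 0.65)]
    [array([ 0.464, -0.088, -0.01 ]), array([ 0.469,  0.258, -0.542]), array([ 0.417, -0.069,  0.288]), array([ 0.406,  0.184, -0.011])]
weighing_bottle [(array([290., 187.]), 0.47)] [(array([195., 187.]), 0.69)]
    [array([0.615, 0.221, 0.026])]
1.0
[ 0.33269896 -0.92493953  1.28784795]
[ 0.38014651 -0.00424563  1.29982561]
```

```bash
python3 - <<'E'
import cv2
for f,(x0,x1,y0,y1) in {"s0":(190,390,140,290),"t0":(120,320,140,290)}.items():
    i=cv2.imread(f"pics/{f}.png")[y0:y1,x0:x1]
    cv2.imwrite(f"pics/{f}c.png",cv2.resize(i,(800,600),interpolation=cv2.INTER_CUBIC))
E
```

```text
(no output)
```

View pics/t0.png

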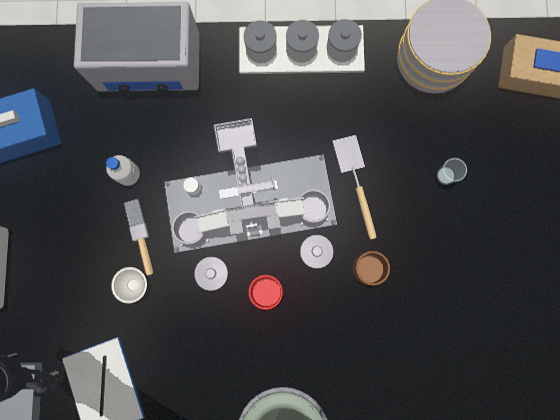

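View pics/s0.png

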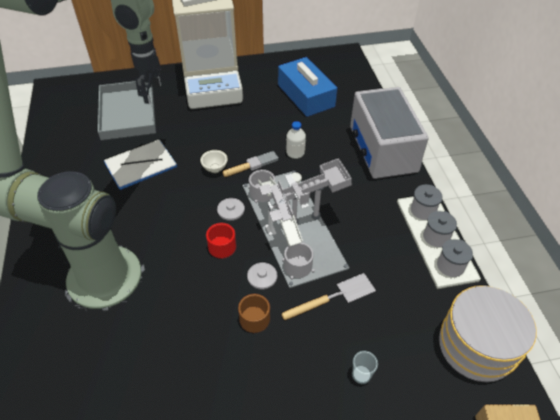

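View pics/t0c.png

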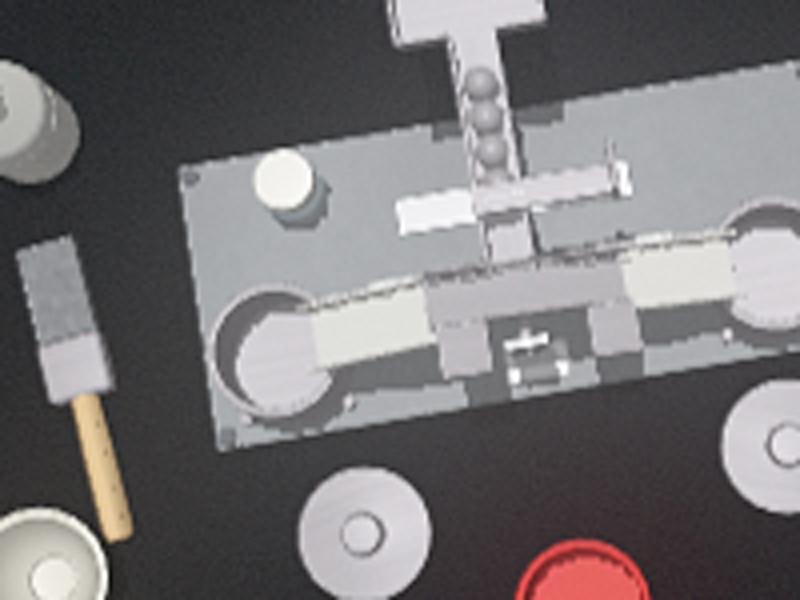

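View pics/s0c.png

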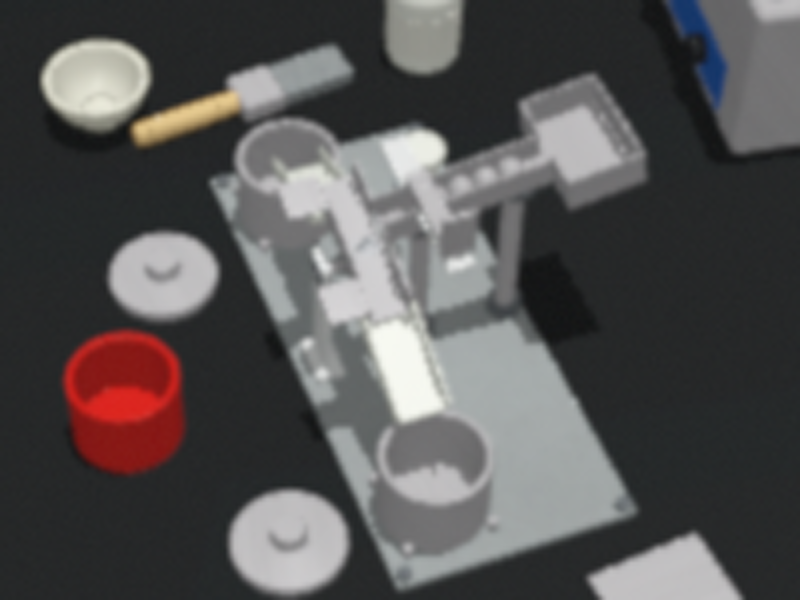

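The top view shows the loader with tabs at about (236,227) left and (273,222) right, and the ear at about (275,184). The side view has the tabs at (266,188) and (276,215) and the ear near (299,191). The red pot (266,292) and the brown pot (371,268) are jar look-alikes, and the two lids are bystanders. The right tab lies further from the track line, so the right end seems to be down. I'll fit the pose next.

```bash
cat >> h.py <<'E'
from scipy.optimize import least_squares
def tab(xt,s,g):  # loader frame
    y,z=s*.0445,.038; c,n=np.cos(-g),np.sin(-g)
    return [xt,y*c-z*n,.115+y*n+z*c]
def w(q,L):
    c,s=np.cos(q[2]),np.sin(q[2]); return np.array([q[0]+c*L[0]-s*L[1],q[1]+s*L[0]+c*L[1],L[2]])
E
python3 - <<'E'
from h import *
a=bot.read_camera("side"); b=bot.read_camera("top")
T={"tl":((266.3,188),(236.3,227)),"tr":((276.3,215.5),(273.2,222))}
jl=((262,186),(192,230)); jr=((300,264),(314,208))
for n,(u,v) in {**T,"jl":jl,"jr":jr,"ear":((298.7,191),(275.5,184.5)),"wb":((290,187),(195,187))}.items(): print(n,tri(a,u,b,v).round(3))
for g in (.25,-.25):
    def res(q):
        r=[]
        for s,k in ((1,"tl"),(-1,"tr")):
            X=w(q,tab(q[3],s,g)); r+=[proj(a,X)-T[k][0],proj(b,X)-T[k][1]]
        for s,k in ((1,jl),(-1,jr)):
            X=w(q,[q[4],s*.158,.012]); r+=[(proj(a,X)-k[0])*.4,(proj(b,X)-k[1])*.4]
        r+=[(proj(a,w(q,[0,0,0]))-(281,228))*.4,(proj(b,w(q,[0,0,0]))-(253,223))*.4]
        return np.concatenate(r)
    o=least_squares(res,[.54,.07,.1,-.03,0],x_scale=.01); print(g,o.x.round(4),o.cost,o.fun.round(1))
    q=o.x
    print("ear pix", [ (round(y,3),proj(a,w(q,[.05,y,.195])).round(1),proj(b,w(q,[.05,y,.195])).round(1)) for y in (-.04,-.05,-.06,-.07)])
E
```

```text
tl [0.505 0.101 0.167]
tr [0.519 0.017 0.137]
jl [0.512 0.225 0.044]
jr [ 0.569 -0.087  0.024]
ear [0.584 0.01  0.236]
wb [0.616 0.223 0.023]
0.25 [ 0.5393  0.0579  0.1567 -0.0271  0.005 ] 57.872364210943125 [-1.1  5.1 -0.9  0.7 -1.1 -6.6 -1.6 -1.5  1.   3.5  2.5 -1.  -0.   2.2
  1.5 -0.2 -0.5  1.9  2.3 -1.2]
ear pix [(-0.04, array([301.5, 195.9]), array([268.5, 184.8])), (-0.05, array([302.9, 198.4]), array([272.8, 184.1])), (-0.06, array([304.2, 200.9]), array([277.2, 183.4])), (-0.07, array([305.6, 203.4]), array([281.6, 182.7]))]
-0.25 [ 0.5377  0.0734  0.1659 -0.0282  0.0049] 6.131800956811578 [-0.9  0.9 -0.2 -0.4 -0.6 -0.8  0.1 -0.8  0.3  2.2  0.2 -0.5 -0.5  0.5
 -0.9 -0.1 -1.1  0.4 -0.1 -1. ]
ear pix [(-0.04, array([299.8, 191.9]), array([261.4, 185.5])), (-0.05, array([301.2, 194.4]), array([265.8, 184.7])), (-0.06, array([302.5, 196.8]), array([270.1, 184. ])), (-0.07, array([303.9, 199.3]), array([274.5, 183.2]))]
```

Residuals settle it: the gate is at -0.25 (left end up, right end down), so I push the left tab. Moving above it first.

```bash
cat >> h.py <<'E'
from scipy.spatial.transform import Rotation as Ro
q0=[.5377,.0734,.166]
def ori(yaw): # closing axis (tool y) along loader y, z down
    y=np.array([-np.sin(yaw),np.cos(yaw),0]); z=np.array([0,0,-1.]); x=np.cross(y,z)
    return Ro.from_matrix(np.c_[x,y,z])
def pick(yaw,p):
    c=[]
    for k in (0,1):
        r=(ori(yaw)*Ro.from_euler("z",k*np.pi)).as_rotvec(); j=bot.ik(p,r)
        if j is not None: c.append((abs(j[5]),r))
    return min(c,key=lambda t:t[0])[1]
E
python3 - <<'E'
from h import *
bot.grasp(20)
p=w(q0,[-.032,.040,.225]); r=pick(q0[2],p)
bot.move_pose(p,r)
s=bot.state(); print(s["t"],s["position"],s["ft_force"],s["grip_width"],np.round(s["joint_pos"],2))
a=bot.read_camera("side"); b=bot.read_camera("top"); save(a,"pics/s1.png"); save(b,"pics/t1.png")
ca=cv2.resize(a["pixels"][130:280,200:350,::-1],(400,400),interpolation=2); cb=cv2.resize(b["pixels"][130:280,180:330,::-1],(400,400),interpolation=2)
cv2.imwrite("pics/c1.png",np.hstack([ca,cb]))
print(proj(a,w(q0,[-.032,.04,.214])),proj(b,w(q0,[-.032,.04,.214])))
E
```

```text
3.6667 [0.49942253 0.10817482 0.22506526] [ 0.60603828 -0.35113576 -1.07174294] 4.9613365349292765e-05 [ 0.07  0.27 -0.32  0.98  0.   -0.1 ]
[263.0766853  175.64041409] [231.38940526 226.28907186]
```

View pics/c1.png

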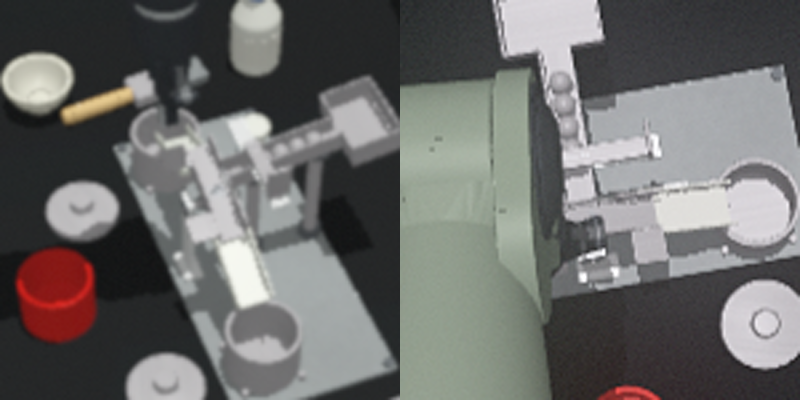

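The crop shows the fingertips at about side pixel (265,175), as predicted, just above the left tab, with nothing in the way. Pushing now.

```bash
python3 - <<'E'
from h import *
print(bot.move_linear(w(q0,[-.032,.040,.184]),.08,stop_force=6))
print(bot.move_linear(w(q0,[-.032,.052,.155]),.04,stop_force=6))
s=bot.state(); print(s["t"],s["position"],s["ft_force"])
bot.move_linear(w(q0,[-.032,.050,.235]),.12)
bot.move_linear(w(q0,[.05,-.11,.26]),.15)
a=bot.read_camera("side"); b=bot.read_camera("top"); 
for n in ("tab_left","tab_right","shutter_ear"):
    print(n,[(np.round(d["xy"]),round(d["confidence"],2)) for d in bot.pinpoint(a,n)[:3]],[(np.round(d["xy"]),round(d["confidence"],2)) for d in bot.pinpoint(b,n)[:3]])
for sd in (1,-1):
    for g in (.25,-.25): X=w(q0,tab(-.029,sd,g)); print(sd,g,proj(a,X).round(),proj(b,X).round())
print(bot.state()["t"])
ca=cv2.resize(a["pixels"][130:280,200:350,::-1],(400,400),interpolation=2); cb=cv2.resize(b["pixels"][130:280,180:330,::-1],(400,400),interpolation=2)
cv2.imwrite("pics/c2.png",np.hstack([ca,cb]))
E
```

```text
False
False
5.3667 [0.49770786 0.11937338 0.15513195] [ 0.15814299  0.47116101 -0.10571393]
tab_left [(array([261., 192.]), 0.95)] [(array([229., 229.]), 0.81)]
tab_right [(array([274., 204.]), 0.88)] []
shutter_ear [(array([305., 201.]), 0.48)] [(array([446., 171.]), 0.41)]
1 0.25 [263. 190.] [229. 229.]
1 -0.25 [265. 189.] [236. 227.]
-1 0.25 [273. 205.] [265. 222.]
-1 -0.25 [275. 215.] [273. 222.]
7.9417
```

View pics/c2.png

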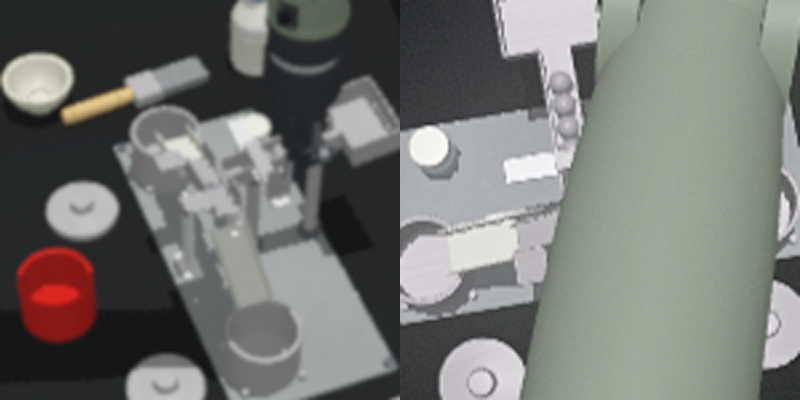

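The picture confirms the flip: the left tab is at (261,192) and the right at (274,204), matching +0.25. The balls are still held, and the ear is near side pixel (305,201). Now I lower the fingers outside the ear and push.

```bash
python3 - <<'E'
from h import *
print(bot.move_linear(w(q0,[.05,-.11,.201]),.08,stop_force=6))
print(bot.move_linear(w(q0,[.05,-.018,.201]),.04,stop_force=6))
s=bot.state(); print(s["t"],s["position"],s["ft_force"])
d=np.array(s["position"])-[*q0[:2],0]; c,n=np.cos(q0[2]),np.sin(q0[2]); y=-n*d[0]+c*d[1]; print("loader",c*d[0]+n*d[1],y)
bot.wait(1.5)
b=bot.read_camera("side"); 
cv2.imwrite("pics/c3.png",cv2.resize(b["pixels"][130:280,200:350,::-1],(600,600),interpolation=2))
E
```

```text
False
True
10.3833 [0.59408942 0.03971816 0.20097724] [ 0.5854032  -2.51014147  2.04874294]
loader 0.050048724881610156 -0.04253654434914563
```

View pics/c3.png

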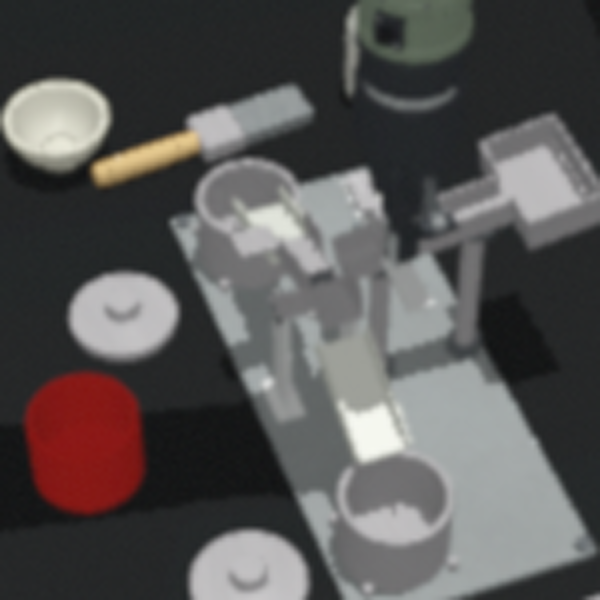

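The stop came at loader y of -0.0425, close to the predicted -0.0465 for full travel, and the track now looks empty. Retracting and checking.

```bash
python3 - <<'E'
from h import *
bot.move_linear(w(q0,[.05,-.09,.201]),.08)
bot.move_linear(w(q0,[.05,-.09,.28]),.15)
bot.set_joints([1.047,.326,-.193,1.052,0,1.437])
a=bot.read_camera("side");b=bot.read_camera("top")
for n in ("shutter_ear","ball0_center","tab_left","tab_right"):
    print(n,[(np.round(d["xy"]),round(d["confidence"],2)) for d in bot.pinpoint(a,n)[:4]],[(np.round(d["xy"]),round(d["confidence"],2)) for d in bot.pinpoint(b,n)[:4]])
X=w(q0,[.05,-.032,.195]); print(proj(a,X),proj(b,X),bot.state()["t"])
ca=cv2.resize(a["pixels"][130:280,210:310,::-1],(400,600),interpolation=2); cb=cv2.resize(b["pixels"][150:300,160:260,::-1],(400,600),interpolation=2)
cv2.imwrite("pics/c4.png",np.hstack([ca,cb])); save(b,"pics/t4.png")
E
```

```text
shutter_ear [(array([297., 190.]), 0.52), (array([293., 183.]), 0.32)] [(array([139., 235.]), 0.55), (array([254., 183.]), 0.49), (array([265., 220.]), 0.16)]
ball0_center [] [(array([262., 220.]), 0.69), (array([187., 231.]), 0.51)]
tab_left [(array([264., 192.]), 0.81)] [(array([231., 228.]), 0.81), (array([254., 224.]), 0.71)]
tab_right [(array([273., 204.]), 0.79)] [(array([263., 217.]), 0.94), (array([185., 240.]), 0.5)]
[298.76946526 189.96689637] [257.89245353 186.09050474] 16.1667
```

View pics/c4.png

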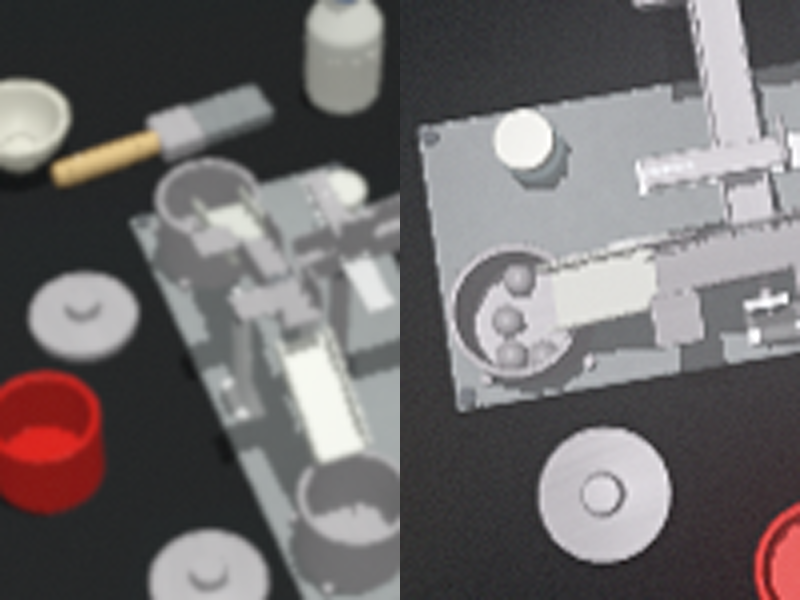

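View pics/t4.png

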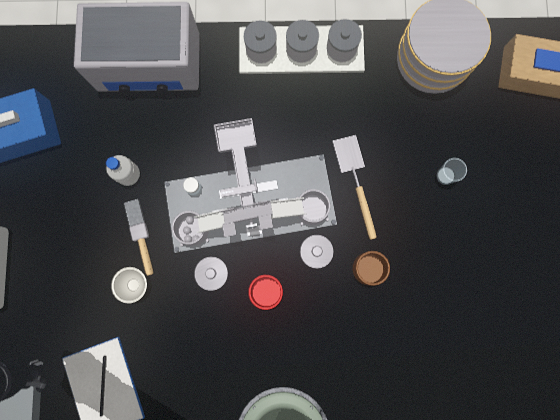

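The pictures show four balls in the left jar (top view, around (187,230)), an empty track, the gate down on the left and the ear moved about 42 mm. Bystanders are unmoved.

```bash
python3 -c "
from cell import bot
print(bot.close_job())"
```

```text
the job is handed in; nothing more can be done
None
```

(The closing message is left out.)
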